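# Put the balance weights back in their rack

### The arm

A 7-joint arm with a two-finger parallel gripper is mounted at the origin on a cart in front of the work surface, level with it; the furniture and walls round the work are solid. World frame = base frame: x ahead of the robot, y to its left, z up, the work surface at z = 0. Lengths are in m, angles in degrees, forces in N, time in s.
With the tool pointing down it reaches from about 0.425 to 0.875 m from the base axis. Payload 4.7 kg.
Tool frame: the origin (TCP) lies midway between the tips of the shut fingers; the grasp point (between the pads) lies 19 mm behind it; z points along the fingers, y is the line along which they close (so a half turn about z gives the same grasp; the last joint's range is limited). The gripper opens to 87 mm and grips with 3 to 60 N. Pads are 19 mm wide; open, the fingers measure 117 mm over their backs; the gripper's body (75 mm by 190 mm) begins 51 mm behind the grasp point.
Start: joints at [71.454, 18.392, -4.016, 83.108, 1.295, 78.541, -3.26], TCP at [0.215, -0.613, 0.189] pointing down, gripper open.
Joint ranges: [-163.93, 163.93], [-17.29, 119.83], [-79.2, 71.16], [3.27, 140.29], [-89.18, 269.18], [5.43, 117.66], [-154.24, 154.24]. Speed limits (degrees/s): [147.25, 147.25, 180, 180, 180, 180, 180].

### API

Orientations are given as [roll, pitch, yaw] about the fixed x, y, z axes, in that order (R = Rz(yaw) Ry(pitch) Rx(roll)).
In Python, from cell import env gives the robot as it stands.
- The arm moves only by the tool step_arm, never from a script. Its argument "moves" is a list of rows, each an object with "dp": the shift along the tool's x, y, z in mm, a list of three; "dr": the turn, a rotation vector about the tool's x, y, z in rad, a list of three; "fingers": the closure, from 0 (fully open) to 1 (shut). In form: [{"dp": [dx, dy, dz], "dr": [ax, ay, az], "fingers": fingers}, ...]. A call has exactly 5 rows; each row shifts and turns the commanded pose from where the row before left it, along the tool's axes as they then stand; what a row does not reach is not made up. A row lasts 1/8 s, in which the tool goes at most 62.5 mm and 10.7 degrees, less where a joint would pass 70% of its speed; a pose out of reach is approached as far as the arm can. A call with a gripper value outside its range is refused whole. The fingers move at their own pace and stop on an object; "squeeze" is the grip in N (left out, the last holds). Time passes only in rows, so rows that do not move let the fingers close, or fill a call up. It gives the time, the measured TCP pose, the force, the opening and the grip force at its end, in the units of the state.
- env.get_obs(): the state, without advancing time (a new reading comes with each control period).
- env.read_camera(name): name is "side" or "top" or "wrist"; returns the picture (400x640x3 uint8, red, green, blue); there is no depth.
- env.camera_model(name): a dict with "fx", "fy", "cx", "cy" (pixels), "k1" (the pictures are not rectified: a ray, as slopes to the right and down, at radius r is drawn at 1 + k1 r^2 times it, then the intrinsics apply), "R" (3x3) and "t" (3): a world point X has camera coordinates R X + t. Camera axes: x right, y down, z forward; pixel columns grow to the right and rows downward; lengths in m; the calibration is good to about 2 mm. A picture is of the moment at which its call begins: read the wrist's pose just before it. camera_model takes no time and is no camera call; for the wrist camera it gives the pose at the moment of the call.
- env.sign_off(): hands the job in; it is judged then, once.
The state is a dict: "time_s": time; "qpos": joint angles; "joint_velocities": joint speeds; "effort": joint torques, N m; "tool_pos": TCP position; "tool_rot": TCP orientation; "force": force on the tool from outside, world axes, zero at the start; "wrist_torque": the same for the moment, N m; "grip_width": finger opening in m; "grasp_force": force on a finger pad.
Only numpy, scipy, OpenCV 4.12 (cv2) and the standard library are available. Lean on these libraries where they do the work, as an engineer would, in place of code of your own. Each camera call takes 0.05 s, during which the arm holds its last target. There are 200 camera calls.

### The job

Put the balance's three round, knobbed brass weights back in the wooden rack, each standing upright in the well of its own size: the large one in the widest well, the medium one in the middle-sized well, the small one in the narrowest, all right down on the floor of their wells. The square-bodied weight and the flat disc with a hole do not belong to the set: leave them where they are.

Things in the scene. Friction and masses are not known exactly. Their poses are not given: they have to be found in the camera images.
- weight_large: the large round brass weight, loose: an upright straight cylinder 44 mm in diameter and 44 mm high with a narrow neck and a round knob (about 23 mm wide) on top, 66 mm high in all, about 550 g. Origin: centre of its underside; z up.
- weight_medium: the medium round brass weight, loose: an upright straight cylinder 32 mm in diameter and 36 mm high with a narrow neck and a round knob (about 18 mm wide) on top, 54 mm high in all, about 240 g. Origin: centre of its underside; z up.
- weight_small: the small round brass weight, loose: an upright straight cylinder 20 mm in diameter and 30 mm high with a narrow neck and a round knob (about 12 mm wide) on top, 44 mm high in all, about 80 g. Origin: centre of its underside; z up.
- well_large: the insert for the large weight, fixed in the rack: a square light-wood block 84x84x14 mm with one round well in its middle, 56 mm wide (the mouth is bevelled 2 mm) and 10 mm deep. Origin: centre of the block's underside, on the well's axis; the well's floor is 4 mm and the block's top 14 mm above it; z up, x and y along the block's sides, parallel to the rack's.
- well_medium: the insert for the medium weight, fixed in the rack: a square light-wood block 84x84x14 mm with one round well in its middle, 44 mm wide (the mouth is bevelled 2 mm) and 10 mm deep. Origin: centre of the block's underside, on the well's axis; the well's floor is 4 mm and the block's top 14 mm above it; z up, x and y along the block's sides, parallel to the rack's.
- well_small: the insert for the small weight, fixed in the rack: a square light-wood block 84x84x14 mm with one round well in its middle, 32 mm wide (the mouth is bevelled 2 mm) and 10 mm deep. Origin: centre of the block's underside, on the well's axis; the well's floor is 4 mm and the block's top 14 mm above it; z up, x and y along the block's sides, parallel to the rack's.
- rack: the low wooden rack, fixed on the worktop: a board 100 mm (x) by 268 mm (y) with a rim 12 mm high round it, in which the three inserts stand side by side in a row along y, 85 mm apart centre to centre, in an order that differs from start to start. Their undersides are 4 mm above the worktop, their tops 18 mm. Origin: centre of its underside; y along the row.
- square_weight: look-alike that does not belong in the rack, loose: a brass weight with a square body 38x38x36 mm and a round knob 18 mm wide, 54 mm high in all. Origin: centre of its underside.
- disc_weight: look-alike that does not belong in the rack, loose: a flat round brass disc 42 mm in diameter and 14 mm thick with a 12 mm hole through its middle and no knob. Origin: centre of its underside.
Not all that is in view belongs to the job. Leave any turquoise or white look-alike of the weight_medium alone. What is shaped like the well_large but red is not meant.

How it is judged:
By the outcome, as a careful person would: the job done as asked, in the order asked, and still so for the second after the job is handed in, with the robot touching nothing.
It also fails if it takes over 83 s, if anything falls off the work surface, if the arm or the gripper's body presses on something with over 40 N, if the wrist force passes 120 N, or if a joint passes its speed limit or range.

## Working session

There is one attempt and no reset: what is moved stays moved. The work goes in short steps, Python scripts to look and compute and a tool call to move; the robot and the scene stay as the last step left them, time stands still between calls to the robot, and variables do not carry over. Pictures are saved under pics/ and viewed, at most 14 in all, crops included, and the job is handed in when it is done.

Besides the shell and the picture viewer there is one more tool, called after "Call:" by a JSON object that holds its "name" and its "arguments". step_arm: Moves the arm, as the interface text tells. Its arguments: {"type":"object","properties":{"moves":{"type":"array","items":{"type":"object","properties":{"dp":{"type":"array","items":{"type":"number"}},"dr":{"type":"array","items":{"type":"number"}},"fingers":{"type":"number"}}}},"squeeze":{"type":"number"}},"required":["moves"]}

```bash
mkdir -p pics; ls; cat > h.py <<'E'
import numpy as np, cv2
from cell import env
def ray(m,u,v):
    x,y=(u-m['cx'])/m['fx'],(v-m['cy'])/m['fy']
    a,b=x,y
    for _ in range(20):
        s=1+m['k1']*(a*a+b*b); a,b=x/s,y/s
    R=np.array(m['R']);t=np.array(m['t'])
    return -R.T@t, R.T@np.array([a,b,1.])
def plane(m,u,v,z):
    o,d=ray(m,u,v); return o+d*(z-o[2])/d[2]
def proj(m,X):
    c=np.array(m['R'])@np.array(X)+np.array(m['t']); a,b=c[:2]/c[2]; s=1+m['k1']*(a*a+b*b)
    return np.array([m['fx']*a*s+m['cx'],m['fy']*b*s+m['cy']])
def tri(rays):
    A=np.zeros((3,3));B=np.zeros(3)
    for o,d in rays:
        d=d/np.linalg.norm(d);P=np.eye(3)-np.outer(d,d);A+=P;B+=P@o
    X=np.linalg.solve(A,B)
    return X,[np.linalg.norm(np.cross(X-o,d/np.linalg.norm(d))) for o,d in rays]
E
python3 - <<'E'
from h import *
for n in ('top','side'):
    im=env.read_camera(n); cv2.imwrite(f'pics/{n}0.png',im[:,:,::-1])
    m=env.camera_model(n); print(n,{k:np.round(v,3).tolist() for k,v in m.items()})
o=env.get_obs(); print(o['time_s'],o['tool_pos'],o['tool_rot'],o['grip_width'])
E
```

```text
pics
top {'fx': 392.29, 'fy': 392.29, 'cx': 318.843, 'cy': 202.927, 'k1': -0.098, 'R': [[-0.018, -1.0, 0.014], [-0.983, 0.015, -0.185], [0.184, -0.017, -0.983]], 't': [0.05, 0.55, 0.957]}
side {'fx': 388.36, 'fy': 388.36, 'cx': 325.281, 'cy': 194.212, 'k1': -0.037, 'R': [[1.0, -0.01, 0.016], [0.008, -0.571, -0.821], [0.018, 0.821, -0.57]], 't': [-0.543, 0.063, 0.954]}
0.1 [ 0.21520579 -0.61276365  0.18807295] [-1.79902046e+02  4.04070539e-03  1.93554623e+01] 0.08666779501145361
```

View pics/top0.png

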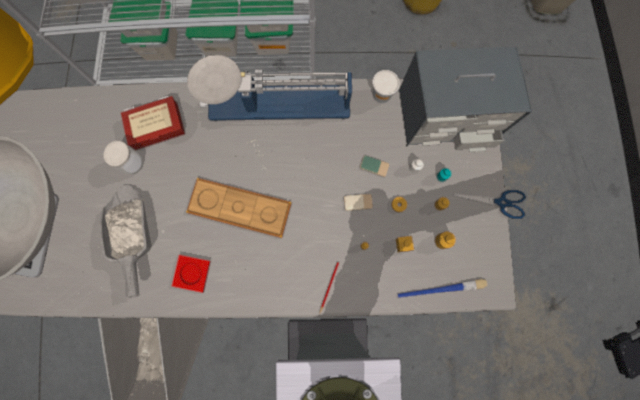

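View pics/side0.png

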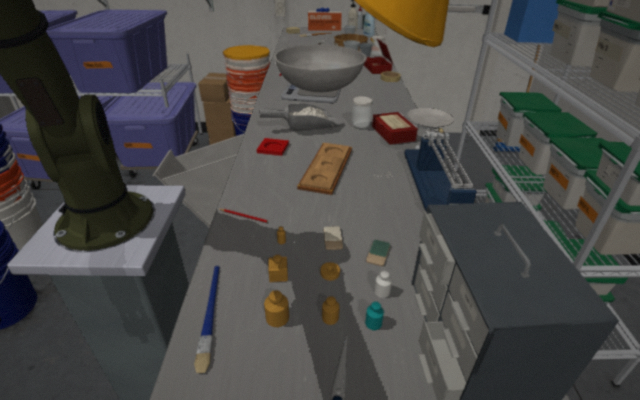

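Top view brass pieces: (364,245) small, (405,243) square, (446,240) large, (400,204) disc, (443,203) medium; white (417,163) and turquoise (444,174) are look-alikes. The rack is at (240,207), and the red block at (191,272) is a decoy. I'll confirm with an enlarged crop and measure by masks.

```bash
python3 - <<'E'
from h import *
a=cv2.imread('pics/top0.png');b=cv2.imread('pics/side0.png')
c1=cv2.resize(a[150:260,340:460],(390,358),interpolation=3)
c2=cv2.resize(b[220:335,250:350],(390,448),interpolation=3)
c3=cv2.resize(a[170:245,180:300],(390,244),interpolation=3)
c4=cv2.resize(b[135:200,290:360],(390,340),interpolation=3)
o=np.zeros((600,780,3),np.uint8)
o[:358,:390]=c1;o[:448,390:]=c2;o[358:,:390]=cv2.resize(c3,(390,242));o[448:,390:]=cv2.resize(c4,(390,152))
cv2.imwrite('pics/crop.png',o)
for n,im in(('top',a),('side',b)):
    h=cv2.cvtColor(im,cv2.COLOR_BGR2HSV)
    mk=cv2.inRange(h,(8,130,50),(28,255,255))
    N,l,s,c=cv2.connectedComponentsWithStats(mk)
    m=env.camera_model(n)
    for i in range(1,N):
        if 25<s[i,4]<3000: print(n,s[i],c[i].round(1),plane(m,*c[i],0.02).round(3))
E
```

```text
top [404   0  37  14 362] [422.1   5.1] [ 1.166 -0.285  0.02 ]
top [   0    8   34   96 2173] [13.1 54.9] [1.039 0.983 0.02 ]
top [259  45  26   4  90] [272.2  46.7] [1.022 0.168 0.02 ]
top [392 197  15  15 162] [398.9 204. ] [ 0.551 -0.173  0.02 ]
top [435 198  14  12 125] [441.8 203.2] [ 0.551 -0.29   0.02 ]
top [436 232  19  16 251] [445.  239.9] [ 0.452 -0.291  0.02 ]
top [396 236  18  15 214] [404.5 243.6] [ 0.445 -0.182  0.02 ]
top [361 243   7   6  35] [364.3 245.4] [ 0.442 -0.076  0.02 ]
side [ 354    0   95   47 2767] [411.2  17.5] [1.258 2.582 0.02 ]
side [308  13  33  17 462] [324.9  21.6] [0.564 2.351 0.02 ]
side [335  35  32  10 165] [349.5  38.1] [0.716 1.836 0.02 ]
side [223  45  46  15 550] [245.8  52.1] [0.114 1.473 0.02 ]
side [ 84  62  28   6 158] [97.5 64.5] [-0.603  1.229  0.02 ]
side [499 113   9  16  70] [502.7 120.4] [1.213 0.582 0.02 ]
side [520 136  15  20 128] [526.8 145.2] [1.218 0.384 0.02 ]
side [125 143  27   5 119] [138.2 144.9] [-0.054  0.358  0.02 ]
side [ 298  144   53   50 1558] [325.2 168.9] [0.545 0.218 0.02 ]
side [ 18 154  22   7  82] [ 28.9 156.7] [-0.364  0.278  0.02 ]
side [549 165  19  24 188] [558.5 176.7] [1.225 0.187 0.02 ]
side [578 197  20  25 222] [587.2 209.4] [1.221 0.029 0.02 ]
side [277 227   9  17 113] [280.8 235.6] [ 0.44  -0.078  0.02 ]
side [268 255  20  27 442] [277.5 268.3] [ 0.442 -0.181  0.02 ]
side [321 263  19  17 275] [329.8 270.8] [ 0.55  -0.188  0.02 ]
side [264 291  25  36 697] [276.2 309. ] [ 0.449 -0.285  0.02 ]
side [322 297  17  28 381] [330.1 310.7] [ 0.548 -0.289  0.02 ]
```

View pics/crop.png

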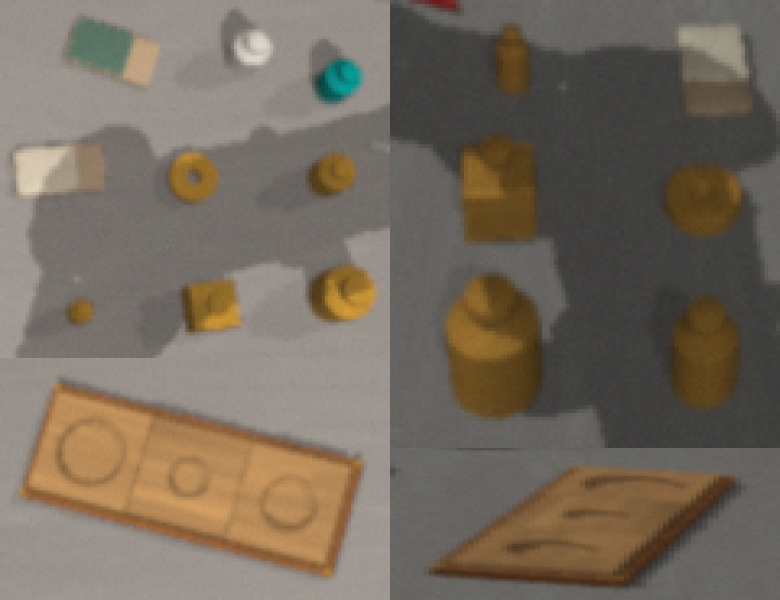

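The crop confirms the identities: knobbed cylinders are large, medium and small, with the square and holed disc told apart from them. In the rack, from the image's left, the wells are large, small, medium. I'll move the wrist camera over the weights.

Call:
{"name": "step_arm", "arguments": {"moves": [{"dp": [0, 0, -50], "dr": [0, 0, 0.169], "fingers": 0}, {"dp": [0, 0, -50], "dr": [0, 0, 0.169], "fingers": 0}, {"dp": [30, -45, 0], "dr": [0, 0, 0], "fingers": 0}, {"dp": [30, -45, 0], "dr": [0, 0, 0], "fingers": 0}, {"dp": [30, -45, 0], "dr": [0, 0, 0], "fingers": 0}]}}

```text
time_s: 0.72
tool_pos: [0.3062, -0.4766, 0.2887]
tool_rot: [-180.0, 0.0, -0.0]
force: [0.3, 0.4, -0.4]
grip_width: 0.0867
grasp_force: 0.0
```

Call:
{"name": "step_arm", "arguments": {"moves": [{"dp": [30, -45, 0], "dr": [0, 0, 0], "fingers": 0}, {"dp": [30, -45, 0], "dr": [0, 0, 0], "fingers": 0}, {"dp": [30, -45, 0], "dr": [0, 0, 0], "fingers": 0}, {"dp": [30, -45, 0], "dr": [0, 0, 0], "fingers": 0}, {"dp": [20, -45, 0], "dr": [0, 0, 0], "fingers": 0}]}}

```text
time_s: 1.35
tool_pos: [0.4463, -0.2512, 0.2885]
tool_rot: [-180.0, 0.0, 0.0]
force: [0.3, -0.2, 0.5]
grip_width: 0.0866
grasp_force: 0.0
```

```bash
python3 - <<'E'
from h import *
import json
m=env.camera_model('wrist'); im=env.read_camera('wrist'); cv2.imwrite('pics/w1.png',im[:,:,::-1])
json.dump({k:np.array(v).tolist() for k,v in m.items()},open('w1.json','w'))
o=env.get_obs(); print(o['time_s'],o['tool_pos'],o['tool_rot'],o['grip_width'],o['force'])
print({k:np.round(v,3).tolist() for k,v in m.items()})
E
```

```text
1.4 [ 0.44972245 -0.24308475  0.28898081] [-1.79745552e+02 -9.60865139e-02  6.34305513e-01] 0.08708165822555256 [ 2.07072858  6.57625584 -0.04492101]
{'fx': 359.347, 'fy': 359.347, 'cx': 322.16, 'cy': 199.746, 'k1': -0.05, 'R': [[0.001, -1.0, -0.002], [-0.964, -0.002, 0.265], [-0.265, 0.001, -0.964]], 't': [-0.252, 0.373, 0.605]}
```

View pics/w1.png

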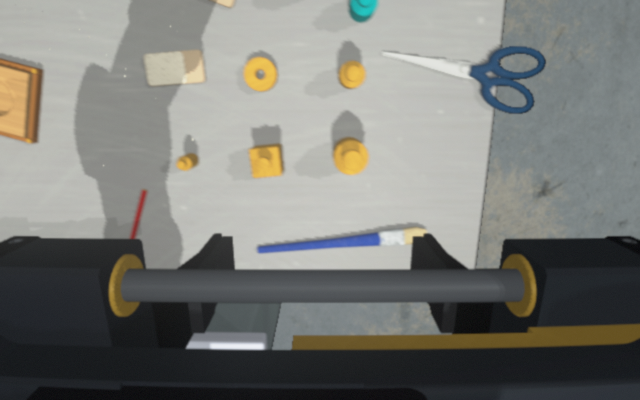

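Wrist view: large (351,155), medium (351,74), small (187,161), square (266,161), disc (260,73), part of rack at left. I'll triangulate the weights from three views and work out the wells.

```bash
python3 - <<'E'
from h import *
import json
M={'top':env.camera_model('top'),'side':env.camera_model('side'),'w1':json.load(open('w1.json'))}
I={'top':'top0','side':'side0','w1':'w1'}
P={'large':(.45,-.288),'medium':(.55,-.29),'small':(.441,-.077)}
C={k:[] for k in P}
for n in M:
    h=cv2.cvtColor(cv2.imread(f'pics/{I[n]}.png'),cv2.COLOR_BGR2HSV)
    mk=cv2.inRange(h,(8,130,50),(28,255,255))
    N,l,s,c=cv2.connectedComponentsWithStats(mk)
    for k,p in P.items():
        q=proj(M[n],[*p,.02]); i=1+np.argmin(np.linalg.norm(c[1:]-q,axis=1)); C[k].append(c[i]); print(n,k,c[i].round(1),s[i],plane(M[n],*c[i],.02).round(4))
for k in C:
    r=[ray(m,*u) for m,u in zip(M.values(),C[k])]
    X,e=tri(r); print(k,X.round(4),np.round(e,4), 'nowrist',tri(r[:2])[0].round(4))
# rack corners top
h=cv2.cvtColor(cv2.imread('pics/top0.png'),cv2.COLOR_BGR2HSV)
mk=cv2.inRange(h,(5,90,60),(28,255,255)); mk[:170]=0;mk[245:]=0;mk[:,:180]=0;mk[:,300:]=0
c=max(cv2.findContours(mk,0,2)[0],key=cv2.contourArea); R=cv2.minAreaRect(c); print(R)
b=np.array([plane(M['top'],*q,.016) for q in cv2.boxPoints(R)]); print(b.round(4),b.mean(0),[np.linalg.norm(b[i]-b[i-1]) for i in range(4)])
# well ellipses guess at top
E
```

```text
top large [445.  239.9] [436 232  19  16 251] [ 0.4524 -0.2911  0.02  ]
top medium [441.8 203.2] [435 198  14  12 125] [ 0.551  -0.2898  0.02  ]
top small [364.3 245.4] [361 243   7   6  35] [ 0.4424 -0.0759  0.02  ]
side large [276.2 309. ] [264 291  25  36 697] [ 0.4488 -0.2851  0.02  ]
side medium [330.1 310.7] [322 297  17  28 381] [ 0.5485 -0.2885  0.02  ]
side small [280.8 235.6] [277 227   9  17 113] [ 0.4401 -0.0784  0.02  ]
w1 large [350.1 156.1] [334 139  33  35 910] [ 0.4511 -0.2878  0.02  ]
w1 medium [351.4  74.4] [340  62  24  26 497] [ 0.5521 -0.2874  0.02  ]
w1 small [186.5 161.9] [178 155  18  15 196] [ 0.4434 -0.0736  0.02  ]
large [ 0.4511 -0.2886  0.025 ] [0.0012 0.0017 0.0014] nowrist [ 0.4507 -0.2894  0.0257]
medium [ 0.5504 -0.2886  0.0209] [0.001 0.002 0.002] nowrist [ 0.5496 -0.2894  0.0215]
small [ 0.4418 -0.075   0.0185] [0.0012 0.0023 0.0023] nowrist [ 0.4412 -0.0763  0.0184]
((238.44561767578125, 206.90673828125), (99.35417938232422, 37.665008544921875), 14.743562698364258)
[[0.5371 0.3959 0.016 ]
 [0.6368 0.3741 0.016 ]
 [0.563  0.1136 0.016 ]
 [0.4664 0.1392 0.016 ]] [0.55081233 0.25571616 0.016     ] [np.float64(0.2662151073407597), np.float64(0.1020122612726705), np.float64(0.27073036753995083), np.float64(0.0999683064868073)]
```

Call:
{"name": "step_arm", "arguments": {"moves": [{"dp": [5, 36, 0], "dr": [0, 0, 0], "fingers": 0}, {"dp": [0, 0, 60], "dr": [0, 0, 0], "fingers": 0}, {"dp": [0, 0, 60], "dr": [0, 0, 0], "fingers": 0}, {"dp": [0, 0, 60], "dr": [0, 0, 0], "fingers": 0}, {"dp": [0, 0, 0], "dr": [0, 0, 0], "fingers": 0}]}}

```text
time_s: 2.02
tool_pos: [0.4463, -0.2871, 0.1043]
tool_rot: [-179.6, 0.5, -0.0]
force: [-0.1, 0.4, 1.0]
grip_width: 0.0871
grasp_force: 0.0
```

```bash
python3 - <<'E'
from h import *
o=env.get_obs(); print(o['time_s'],o['tool_pos'],o['tool_rot'],o['force'])
m=env.camera_model('wrist'); im=env.read_camera('wrist'); cv2.imwrite('pics/w2.png',im[:,:,::-1])
h=cv2.cvtColor(im,cv2.COLOR_RGB2HSV); mk=cv2.inRange(h,(8,130,50),(28,255,255))
N,l,s,c=cv2.connectedComponentsWithStats(mk)
for i in range(1,N):
    if s[i,4]>150: print(s[i],c[i].round(1),plane(m,*c[i],.02).round(4))
o=env.get_obs(); print(o['time_s'],o['tool_pos'],o['tool_rot'],o['force'])
E
```

```text
2.025 [ 0.44629906 -0.28713604  0.10430195] [-1.79647341e+02  5.23502459e-01 -5.06131034e-03] [-0.06772019  0.39005004  1.04186356]
[ 149   27   56   57 2351] [176.5  55.8] [ 0.5523 -0.1799  0.02  ]
[ 304   30   43   49 1632] [324.9  53.8] [ 0.5527 -0.2894  0.02  ]
[ 296  159   58   63 2832] [324.5 190.7] [ 0.4497 -0.2892  0.02  ]
[ 159  169   64   56 2913] [191.  196.6] [ 0.4446 -0.1808  0.02  ]
[ 44 183  48  29 924] [ 68.1 197.9] [ 0.4432 -0.0759  0.02  ]
[ 109  255   33   62 1017] [121.5 286. ] [ 0.362  -0.1091  0.02  ]
[ 502  254   35   63 1083] [522.8 285.3] [ 0.3643 -0.4639  0.02  ]
[ 293  324  347   25 5303] [484.7 338.9] [ 0.3092 -0.4374  0.02  ]
2.075 [ 0.44916531 -0.28868334  0.10803736] [-1.79866763e+02  1.86942164e-01 -7.34121532e-03] [-0.78527399 -0.23095813  1.28847795]
```

View pics/w2.png

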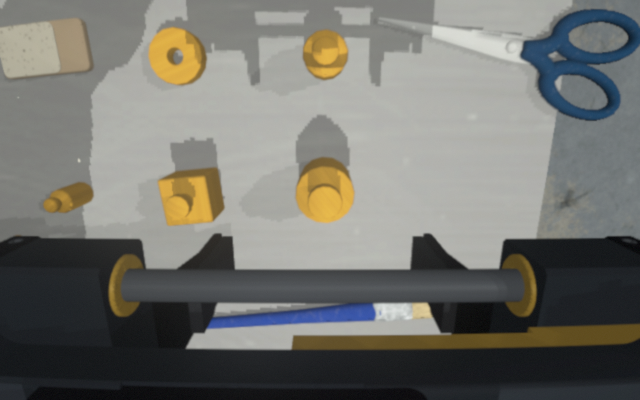

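Large weight (324,190) lies centred between the fingers; its position agrees with the triangulated one. Descending and gripping.

Call:
{"name": "step_arm", "arguments": {"moves": [{"dp": [1, 0, 40], "dr": [0, 0, 0], "fingers": 0}, {"dp": [0, 0, 35], "dr": [0, 0, 0], "fingers": 0}, {"dp": [0, 0, 18], "dr": [0, 0, 0], "fingers": 0}, {"dp": [0, 0, 0], "dr": [0, 0, 0], "fingers": 0}, {"dp": [0, 0, 0], "dr": [0, 0, 0], "fingers": 0.6}], "squeeze": 35}}

```text
time_s: 2.7
tool_pos: [0.4531, -0.2904, 0.0182]
tool_rot: [179.9, -0.2, -0.0]
force: [-0.6, 0.1, 0.4]
grip_width: 0.0826
grasp_force: 0.0
```

Call:
{"name": "step_arm", "arguments": {"moves": [{"dp": [0, 0, 0], "dr": [0, 0, 0], "fingers": 0.7}, {"dp": [0, 0, 0], "dr": [0, 0, 0], "fingers": 0.7}, {"dp": [0, 0, 0], "dr": [0, 0, 0], "fingers": 0.7}, {"dp": [0, 0, 0], "dr": [0, 0, 0], "fingers": 0.7}, {"dp": [0, 0, 0], "dr": [0, 0, 0], "fingers": 0.7}]}}

```text
time_s: 3.32
tool_pos: [0.4514, -0.2893, 0.016]
tool_rot: [180.0, 0.0, -0.0]
force: [-0.8, -0.4, 0.9]
grip_width: 0.0352
grasp_force: 0.0
```

```bash
python3 - <<'E'
from h import *
a=env.read_camera('wrist')
s=env.read_camera('side'); 
o=np.vstack([a, cv2.resize(s[230:350,200:440],(640,320))[:200]])
o=np.vstack([a[0:260],cv2.resize(s[225:350,200:440],(640,333))])
cv2.imwrite('pics/w3.png',o[:,:,::-1])
print(env.get_obs()['grip_width'],env.get_obs()['grasp_force'])
E
```

```text
0.029476782459408893 0.0
```

View pics/w3.png

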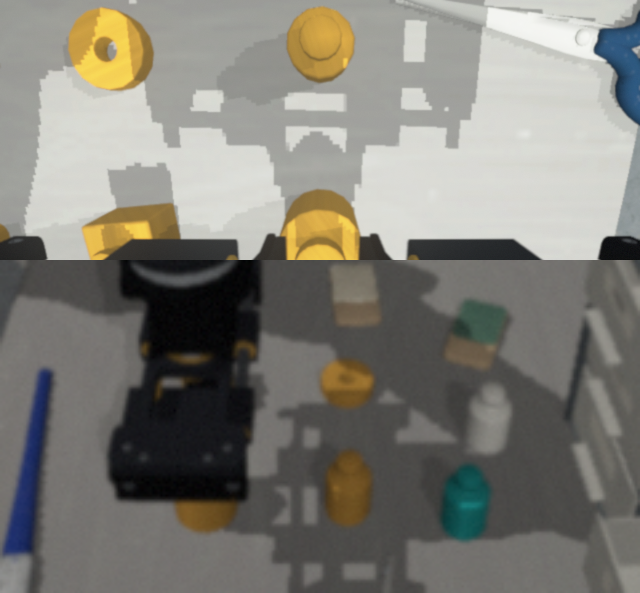

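```bash
python3 - <<'E'
from h import *
m=env.camera_model('wrist'); print('cam',ray(m,320,200)[0].round(4)); o=env.get_obs();print(o['tool_pos'],o['tool_rot'],o['grip_width'])
for z in (.066,.044,0): 
  for uv in ((283,225),(357,225),(320,190),(297,250),(344,250),(320,243)): print(z,uv,plane(m,*uv,z).round(4))
X=o['tool_pos']; print(proj(m,X), proj(m,X+[0,.015,0]),proj(m,X+[0,.015,.019]))
for p in ((.451,-.289,.044),(.473,-.289,.044),(.473,-.289,0),(.451,-.289,.066),(.47,-.289,.066)): print(p,proj(m,p))
E
```

```text
cam [ 0.5247 -0.2904  0.2112]
[ 0.45140862 -0.28931612  0.01598345] [-1.79999687e+02  7.39327128e-03 -9.17415087e-03] 0.029476782459408893
0.066 (283, 225) [ 0.4737 -0.2735  0.066 ]
0.066 (357, 225) [ 0.4737 -0.3052  0.066 ]
0.066 (320, 190) [ 0.4891 -0.2893  0.066 ]
0.066 (297, 250) [ 0.4621 -0.2793  0.066 ]
0.066 (344, 250) [ 0.4622 -0.2998  0.066 ]
0.066 (320, 243) [ 0.4654 -0.2893  0.066 ]
0.044 (283, 225) [ 0.4659 -0.2709  0.044 ]
0.044 (357, 225) [ 0.466  -0.3074  0.044 ]
0.044 (320, 190) [ 0.4837 -0.2892  0.044 ]
0.044 (297, 250) [ 0.4526 -0.2776  0.044 ]
0.044 (344, 250) [ 0.4527 -0.3012  0.044 ]
0.044 (320, 243) [ 0.4564 -0.2892  0.044 ]
0 (283, 225) [ 0.4505 -0.2658  0.    ]
0 (357, 225) [ 0.4505 -0.3118  0.    ]
0 (320, 190) [ 0.4729 -0.2889  0.    ]
0 (297, 250) [ 0.4337 -0.2742  0.    ]
0 (344, 250) [ 0.4337 -0.304   0.    ]
0 (320, 243) [ 0.4385 -0.2888  0.    ]
[320.63811651 232.67880275] [294.70890604 232.64604256] [292.01780604 245.34043076]
(0.451, -0.289, 0.044) [319.70897949 253.05505968]
(0.473, -0.289, 0.044) [319.64444829 211.31954316]
(0.473, -0.289, 0) [320.23456942 189.8166243 ]
(0.451, -0.289, 0.066) [319.31848438 273.16315778]
(0.47, -0.289, 0.066) [319.24037353 233.09697483]
```

Call:
{"name": "step_arm", "arguments": {"moves": [{"dp": [0, 0, 0], "dr": [0, 0, 0], "fingers": 0.7}, {"dp": [0, 0, 0], "dr": [0, 0, 0], "fingers": 0.7}, {"dp": [0, 0, 0], "dr": [0, 0, 0], "fingers": 0.7}, {"dp": [0, 0, 0], "dr": [0, 0, 0], "fingers": 0.7}, {"dp": [0, 0, 0], "dr": [0, 0, 0], "fingers": 0.7}]}}

```text
time_s: 4.05
tool_pos: [0.4514, -0.2894, 0.016]
tool_rot: [180.0, 0.0, -0.0]
force: [1.0, -0.2, -0.7]
grip_width: 0.026
grasp_force: 0.0
```

```bash
python3 - <<'E'
from h import *
a=env.read_camera('wrist')
cv2.imwrite('pics/w4.png',cv2.resize(a[130:270,200:440],(780,455),interpolation=2)[:,:,::-1])
print(env.get_obs()['grip_width'],env.get_obs()['grasp_force'])
E
```

```text
0.025932029090668114 0.0
```

View pics/w4.png

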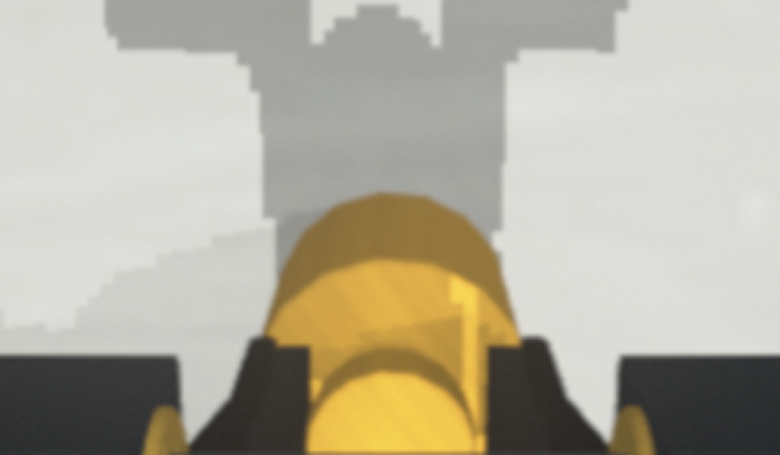

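```bash
python3 - <<'E'
from h import *
m=env.camera_model('side')
o,d=ray(m,267,314)
for y in (-.33,-.345,-.36,-.384): print(y,(o+d*(y-o[1])/d[1]).round(4))
s=env.read_camera('side')
cv2.imwrite('pics/s4.png',cv2.resize(s[225:345,215:335],(600,600),interpolation=2)[:,:,::-1])
E
```

```text
-0.33 [ 0.4397 -0.33    0.0629]
-0.345 [ 0.4427 -0.345   0.0822]
-0.36 [ 0.4458 -0.36    0.1014]
-0.384 [ 0.4506 -0.384   0.1321]
```

View pics/s4.png

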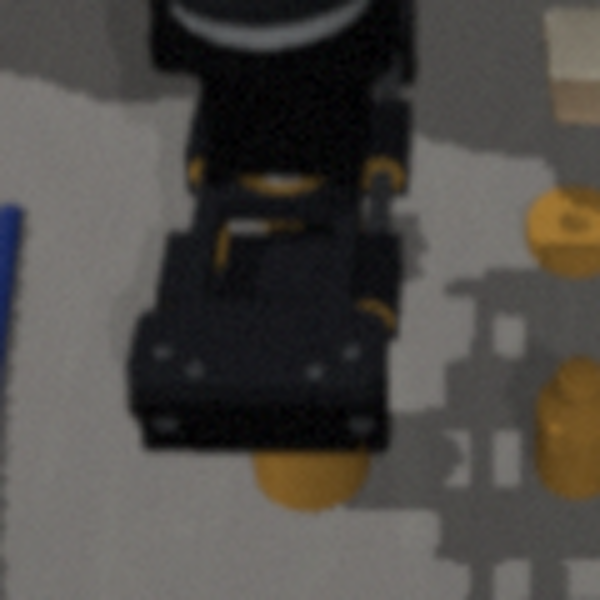

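The fingers closed above the body, beside the knob: at x=0.46 their lower edges lie at z≈0.05, although the reported TCP is 0.016. So the real tips sit about 36 mm above the reported TCP. I'll reopen and go lower in careful stages, watching the force.

Call:
{"name": "step_arm", "arguments": {"moves": [{"dp": [0, 0, 0], "dr": [0, 0, 0], "fingers": 0.1}, {"dp": [0, 0, 0], "dr": [0, 0, 0], "fingers": 0.1}, {"dp": [0, 0, 0], "dr": [0, 0, 0], "fingers": 0.1}, {"dp": [0, 0, 0], "dr": [0, 0, 0], "fingers": 0.1}, {"dp": [0, 0, 0], "dr": [0, 0, 0], "fingers": 0.1}]}}

```text
time_s: 4.78
tool_pos: [0.4515, -0.2893, 0.016]
tool_rot: [180.0, 0.0, -0.0]
force: [0.1, -0.7, 0.1]
grip_width: 0.0682
grasp_force: 0.0
```

Call:
{"name": "step_arm", "arguments": {"moves": [{"dp": [0, 0, 3], "dr": [0, 0, 0], "fingers": 0.1}, {"dp": [0, 0, 4], "dr": [0, 0, 0], "fingers": 0.1}, {"dp": [0, 0, 4], "dr": [0, 0, 0], "fingers": 0.1}, {"dp": [0, 0, 3], "dr": [0, 0, 0], "fingers": 0.1}, {"dp": [0, 0, 0], "dr": [0, 0, 0], "fingers": 0.1}]}}

```text
time_s: 5.4
tool_pos: [0.4512, -0.2891, 0.0017]
tool_rot: [-180.0, 0.0, -0.0]
force: [-0.5, 0.4, 0.2]
grip_width: 0.078
grasp_force: 0.0
```

```bash
python3 - <<'E'
from h import *
o=env.get_obs(); print(o['tool_pos'],o['tool_rot'],o['grip_width'],o['force'])
a=env.read_camera('wrist')
cv2.imwrite('pics/w5.png',cv2.resize(a[110:290,180:460],(780,501),interpolation=2)[:,:,::-1])
E
```

```text
[ 0.45121976 -0.28913823  0.00168407] [-1.79979581e+02  3.35066244e-02 -6.70049432e-03] 0.07802084635201367 [-0.51826379  0.38829845  0.17039612]
```

View pics/w5.png

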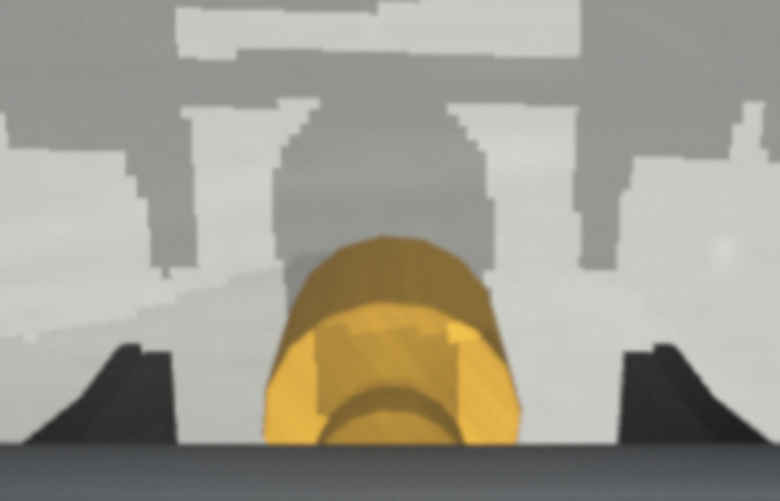

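```bash
python3 - <<'E'
from h import *
m=env.camera_model('wrist')
for uv in ((316.4,145.2),(394.7,206.2),(244.6,206.2)): print(plane(m,*uv,0).round(4))
# weight shadow in w1 for light direction cross-check
import json
w=json.load(open('w1.json'))
g=cv2.cvtColor(cv2.imread('pics/w1.png'),cv2.COLOR_BGR2GRAY)
print(g[105:145:2,350]); print([plane(w,350,v,0)[:2].round(3).tolist() for v in (115,120,125)])
E
```

```text
[ 0.5015 -0.287   0.    ]
[ 0.4668 -0.3317  0.    ]
[ 0.4667 -0.2457 -0.    ]
[195 195 194 175 145 142 142 142 144 145 148 147 145 144 143 143 119 116
 147 157]
[[0.502, -0.288], [0.496, -0.288], [0.489, -0.288]]
```

The shadows agree: with light slope ≈0.68 m/m, the fingertip height is ≈0.036 at a reported z of 0.0017. I'll descend 22 mm more, gently, then grip.

Call:
{"name": "step_arm", "arguments": {"moves": [{"dp": [0, 0, 6], "dr": [0, 0, 0], "fingers": 0.1}, {"dp": [0, 0, 6], "dr": [0, 0, 0], "fingers": 0.1}, {"dp": [0, 0, 5], "dr": [0, 0, 0], "fingers": 0.1}, {"dp": [0, 0, 5], "dr": [0, 0, 0], "fingers": 0.1}, {"dp": [0, 0, 0], "dr": [0, 0, 0], "fingers": 0.4}]}}

```text
time_s: 6.08
tool_pos: [0.4511, -0.2891, -0.0205]
tool_rot: [-180.0, 0.0, -0.0]
force: [-0.2, -1.4, -0.3]
grip_width: 0.0739
grasp_force: 0.0
```

Call:
{"name": "step_arm", "arguments": {"moves": [{"dp": [0, 0, 0], "dr": [0, 0, 0], "fingers": 0.65}, {"dp": [0, 0, 0], "dr": [0, 0, 0], "fingers": 0.65}, {"dp": [0, 0, 0], "dr": [0, 0, 0], "fingers": 0.65}, {"dp": [0, 0, 0], "dr": [0, 0, 0], "fingers": 0.65}, {"dp": [0, 0, 0], "dr": [0, 0, 0], "fingers": 0.65}]}}

```text
time_s: 6.7
tool_pos: [0.4515, -0.2888, -0.0198]
tool_rot: [-180.0, 0.0, 0.0]
force: [0.3, 1.2, 2.3]
grip_width: 0.0426
grasp_force: 35.0
```

Call:
{"name": "step_arm", "arguments": {"moves": [{"dp": [0, 0, -30], "dr": [0, 0, 0], "fingers": 0.65}, {"dp": [0, 0, -50], "dr": [0, 0, 0], "fingers": 0.65}, {"dp": [0, 0, -50], "dr": [0, 0, 0], "fingers": 0.65}, {"dp": [0, -20, -30], "dr": [0, 0, 0], "fingers": 0.65}, {"dp": [0, -40, 0], "dr": [0, 0, 0], "fingers": 0.65}]}}

```text
time_s: 7.32
tool_pos: [0.4523, -0.2316, 0.1419]
tool_rot: [179.8, -0.2, -0.2]
force: [0.3, 1.1, -6.9]
grip_width: 0.0427
grasp_force: 35.0
```

Call:
{"name": "step_arm", "arguments": {"moves": [{"dp": [4, -55, 0], "dr": [0, 0, 0], "fingers": 0.65}, {"dp": [4, -55, 0], "dr": [0, 0, 0], "fingers": 0.65}, {"dp": [4, -55, 0], "dr": [0, 0, 0], "fingers": 0.65}, {"dp": [4, -55, 0], "dr": [0, 0, 0], "fingers": 0.65}, {"dp": [3, -55, 0], "dr": [0, 0, 0], "fingers": 0.65}]}}

```text
time_s: 7.95
tool_pos: [0.4695, 0.0467, 0.1388]
tool_rot: [179.9, 0.1, -0.0]
force: [0.5, -0.0, -6.0]
grip_width: 0.0427
grasp_force: 35.0
```

Call:
{"name": "step_arm", "arguments": {"moves": [{"dp": [0, -55, 0], "dr": [0, 0, 0], "fingers": 0.65}, {"dp": [0, -55, 0], "dr": [0, 0, 0], "fingers": 0.65}, {"dp": [0, -50, 0], "dr": [0, 0, 0], "fingers": 0.65}, {"dp": [0, -30, 0], "dr": [0, 0, 0], "fingers": 0.65}, {"dp": [0, -20, 0], "dr": [0, 0, 0], "fingers": 0.65}]}}

```text
time_s: 8.57
tool_pos: [0.4693, 0.2568, 0.1386]
tool_rot: [180.0, 0.1, 0.1]
force: [0.8, 0.4, -5.8]
grip_width: 0.0425
grasp_force: 35.0
```

Call:
{"name": "step_arm", "arguments": {"moves": [{"dp": [0, 0, 0], "dr": [0, 0, 0], "fingers": 0.65}, {"dp": [0, 0, 0], "dr": [0, 0, 0], "fingers": 0.65}, {"dp": [0, 0, 0], "dr": [0, 0, 0], "fingers": 0.65}, {"dp": [0, 0, 0], "dr": [0, 0, 0], "fingers": 0.65}, {"dp": [0, 0, 0], "dr": [0, 0, 0], "fingers": 0.65}]}}

```text
time_s: 9.2
tool_pos: [0.4707, 0.2552, 0.1401]
tool_rot: [180.0, -0.0, -0.1]
force: [-0.2, -0.1, -5.7]
grip_width: 0.0422
grasp_force: 35.0
```

```bash
python3 - <<'E'
from h import *
import json
m=env.camera_model('wrist'); im=env.read_camera('wrist'); cv2.imwrite('pics/w6.png',im[:,:,::-1])
json.dump({k:np.array(v).tolist() for k,v in m.items()},open('w6.json','w'))
o=env.get_obs(); print(o['time_s'],o['tool_pos'],o['tool_rot'],o['grip_width'],o['force'])
E
```

```text
9.25 [0.47067044 0.2553276  0.14007926] [ 1.79985754e+02 -1.21972625e-02 -4.02433747e-02] 0.04253799334593733 [-0.1648321  -0.1676203  -5.55580477]
```

View pics/w6.png

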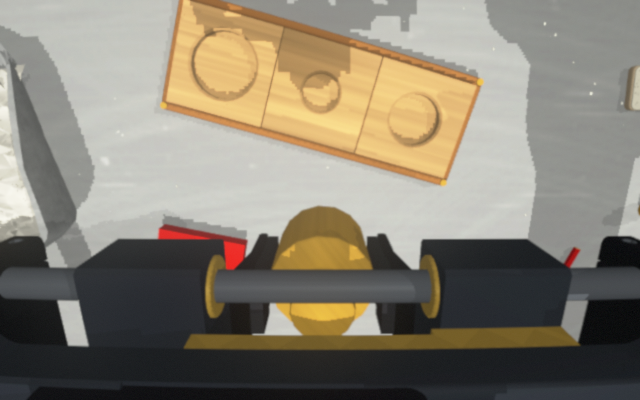

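The wrist view shows wells large (224,65), small (321,92) and medium (414,119). I'll measure them against the top view.

```bash
python3 - <<'E'
from h import *
import json
w=json.load(open('w6.json')); t=env.camera_model('top'); s=env.camera_model('side')
W={'large':((224,65),(207.7,199.4)),'small':((321,92),(237.8,206.9)),'medium':((414,119),(268.6,214.6))}
for k,(a,b) in W.items(): print(k,'w',plane(w,*a,.018).round(4),'top',plane(t,*b,.018).round(4),'tri',tri([ray(w,*a),ray(t,*b)])[0].round(4))
c=np.array([plane(w,*u,.016) for u in ((164,105),(443,183),(480,82),(180,-2))]);print(c.round(4),c.mean(0).round(4))
for n,mm,f in(('w',w,'w6'),('top',t,'top0')):
  g=cv2.cvtColor(cv2.imread(f'pics/{f}.png'),cv2.COLOR_BGR2GRAY)
  if n=='w':
    C=cv2.HoughCircles(g,cv2.HOUGH_GRADIENT_ALT,1,40,param1=150,param2=.6,minRadius=15,maxRadius=42)
    if C is not None:
      for q in C[0]:
        if q[1]<180: print(q,plane(mm,q[0],q[1],.018).round(4))
E
```

```text
large w [0.5743 0.3367 0.018 ] top [0.5713 0.3369 0.018 ] tri [ 0.5769  0.3442 -0.0097]
small w [0.552  0.2554 0.018 ] top [0.5498 0.2555 0.018 ] tri [0.5514 0.256  0.0128]
medium w [0.5296 0.1748 0.018 ] top [0.5279 0.1736 0.018 ] tri [0.529  0.1739 0.0135]
[[0.542  0.3921 0.016 ]
 [0.4724 0.1439 0.016 ]
 [0.5612 0.119  0.016 ]
 [0.6273 0.3705 0.016 ]] [0.5507 0.2564 0.016 ]
[227.        63.        33.151455] [0.5758 0.3341 0.018 ]
[416.       119.        24.905787] [0.5296 0.173  0.018 ]
[320.       92.       19.77347] [0.552  0.2562 0.018 ]
```

Call:
{"name": "step_arm", "arguments": {"moves": [{"dp": [34, -27, 0], "dr": [0, 0, 0], "fingers": 0.65}, {"dp": [34, -27, 0], "dr": [0, 0, 0], "fingers": 0.65}, {"dp": [25, -20, 0], "dr": [0, 0, 0], "fingers": 0.65}, {"dp": [10, -8, 20], "dr": [0, 0, 0], "fingers": 0.65}, {"dp": [0, 0, 40], "dr": [0, 0, 0], "fingers": 0.65}]}}

```text
time_s: 9.88
tool_pos: [0.5759, 0.3395, 0.0807]
tool_rot: [-179.8, -0.2, -0.0]
force: [0.1, 0.1, -5.8]
grip_width: 0.0427
grasp_force: 35.0
```

Call:
{"name": "step_arm", "arguments": {"moves": [{"dp": [0, 0, 40], "dr": [0, 0, 0], "fingers": 0.65}, {"dp": [0, 0, 22], "dr": [0, 0, 0], "fingers": 0.65}, {"dp": [0, 0, 5], "dr": [0, 0, 0], "fingers": 0.65}, {"dp": [0, 0, 0], "dr": [0, 0, 0], "fingers": 0.65}, {"dp": [0, 0, 0], "dr": [0, 0, 0], "fingers": 0.65}]}}

```text
time_s: 10.5
tool_pos: [0.5748, 0.3385, 0.015]
tool_rot: [-179.9, -0.2, -0.0]
force: [-0.3, 0.3, -5.8]
grip_width: 0.0426
grasp_force: 35.0
```

```bash
python3 - <<'E'
from h import *
o=env.get_obs(); print(o['time_s'],o['tool_pos'],o['tool_rot'],o['grip_width'],o['force'])
m=env.camera_model('wrist'); a=env.read_camera('wrist'); s=env.read_camera('side')
cv2.imwrite('pics/w7.png',np.hstack([cv2.resize(a[110:260,200:440],(480,300)),cv2.resize(s[130:205,285:365],(320,300))])[:,:,::-1])
print(proj(m,[.574,.337,.018]),proj(m,[.602,.337,.018]),proj(m,[.596,.337,.028]))
E
```

```text
10.5 [0.57483454 0.33854641 0.01501367] [-1.79911431e+02 -1.63838076e-01 -1.76675107e-02] 0.04264904236122302 [-0.27907476  0.33128173 -5.76916498]
[323.32727033 235.83557329] [323.38657108 188.07263434] [323.38037652 203.51002642]
```

View pics/w7.png

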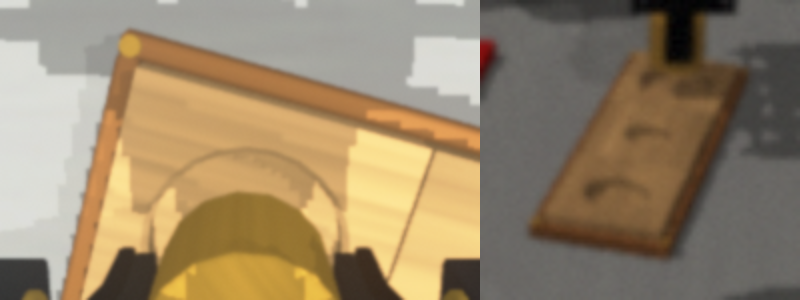

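The well and weight are concentric (well edge at crop (247,150), weight centred at u≈246). Lowering.

Call:
{"name": "step_arm", "arguments": {"moves": [{"dp": [1, 0, 8], "dr": [0, 0, 0], "fingers": 0.65}, {"dp": [0, 0, 8], "dr": [0, 0, 0], "fingers": 0.65}, {"dp": [0, 0, 6], "dr": [0, 0, 0], "fingers": 0.65}, {"dp": [0, 0, 2], "dr": [0, 0, 0], "fingers": 0.65}, {"dp": [0, 0, 0], "dr": [0, 0, 0], "fingers": 0.65}]}}

```text
time_s: 11.22
tool_pos: [0.5746, 0.3378, -0.0111]
tool_rot: [-180.0, 0.0, -0.0]
force: [-0.1, -1.6, -5.9]
grip_width: 0.0424
grasp_force: 35.0
```

Call:
{"name": "step_arm", "arguments": {"moves": [{"dp": [0, 0, 1], "dr": [0, 0, 0], "fingers": 0.65}, {"dp": [0, 0, 1], "dr": [0, 0, 0], "fingers": 0.65}, {"dp": [0, 0, 1], "dr": [0, 0, 0], "fingers": 0.65}, {"dp": [0, 0, 0], "dr": [0, 0, 0], "fingers": 0.65}, {"dp": [0, 0, 0], "dr": [0, 0, 0], "fingers": 0.65}]}}

```text
time_s: 11.85
tool_pos: [0.575, 0.338, -0.0117]
tool_rot: [180.0, -0.1, -0.0]
force: [-4.1, -2.6, 6.7]
grip_width: 0.0426
grasp_force: 35.0
```

Contact at z=-0.0117, meaning the base is at 8 mm: it's on the well floor. Releasing.

Call:
{"name": "step_arm", "arguments": {"moves": [{"dp": [0, 0, 0], "dr": [0, 0, 0], "fingers": 0.25}, {"dp": [0, 0, 0], "dr": [0, 0, 0], "fingers": 0.25}, {"dp": [0, 0, 0], "dr": [0, 0, 0], "fingers": 0.25}, {"dp": [0, 0, -10], "dr": [0, 0, 0], "fingers": 0.25}, {"dp": [0, 0, -30], "dr": [0, 0, 0], "fingers": 0.25}]}}

```text
time_s: 12.48
tool_pos: [0.5735, 0.3368, 0.0252]
tool_rot: [179.9, 0.2, -0.0]
force: [-0.1, -0.1, 0.4]
grip_width: 0.0652
grasp_force: 0.0
```

Call:
{"name": "step_arm", "arguments": {"moves": [{"dp": [0, 0, -50], "dr": [0, 0, 0], "fingers": 0.25}, {"dp": [0, 0, -50], "dr": [0, 0, 0], "fingers": 0.25}, {"dp": [0, 50, -10], "dr": [0, 0, 0], "fingers": 0.25}, {"dp": [-5, 57, 0], "dr": [0, 0, 0], "fingers": 0.25}, {"dp": [-5, 57, 0], "dr": [0, 0, 0], "fingers": 0.25}]}}

```text
time_s: 13.1
tool_pos: [0.5647, 0.1724, 0.137]
tool_rot: [-180.0, -0.1, 0.0]
force: [0.4, 0.1, 0.5]
grip_width: 0.065
grasp_force: 0.0
```

Call:
{"name": "step_arm", "arguments": {"moves": [{"dp": [-5, 57, 0], "dr": [0, 0, 0], "fingers": 0.2}, {"dp": [-5, 57, 0], "dr": [0, 0, 0], "fingers": 0.2}, {"dp": [-5, 57, 0], "dr": [0, 0, 0], "fingers": 0.2}, {"dp": [0, 57, 0], "dr": [0, 0, 0], "fingers": 0.2}, {"dp": [0, 57, 0], "dr": [0, 0, 0], "fingers": 0.2}]}}

```text
time_s: 13.72
tool_pos: [0.5497, -0.1131, 0.1371]
tool_rot: [179.9, -0.1, 0.0]
force: [0.5, 0.1, -0.3]
grip_width: 0.0698
grasp_force: 0.0
```

Call:
{"name": "step_arm", "arguments": {"moves": [{"dp": [0, 57, 0], "dr": [0, 0, 0], "fingers": 0.2}, {"dp": [0, 57, 0], "dr": [0, 0, 0], "fingers": 0.2}, {"dp": [0, 40, 0], "dr": [0, 0, 0], "fingers": 0.2}, {"dp": [0, 24, 0], "dr": [0, 0, 0], "fingers": 0.2}, {"dp": [0, 0, 0], "dr": [0, 0, 0], "fingers": 0.2}]}}

```text
time_s: 14.35
tool_pos: [0.5492, -0.2905, 0.1361]
tool_rot: [-180.0, -0.0, -0.1]
force: [0.8, -0.7, -0.3]
grip_width: 0.0696
grasp_force: 0.0
```

```bash
cat > look.py <<'E'
from h import *
o=env.get_obs(); print(o['time_s'],o['tool_pos'].round(4),o['tool_rot'].round(2),o['grip_width'],o['force'].round(1))
m=env.camera_model('wrist'); im=env.read_camera('wrist')
h=cv2.cvtColor(im,cv2.COLOR_RGB2HSV); mk=cv2.inRange(h,(8,130,50),(28,255,255))
N,l,s,c=cv2.connectedComponentsWithStats(mk)
for i in range(1,N):
    if s[i,4]>100 and c[i,1]<250: print(s[i],c[i].round(1),plane(m,*c[i],.02).round(4))
E
python3 look.py
```

```text
14.35 [ 0.5492 -0.2905  0.1361] [-1.7999e+02 -0.0000e+00 -1.5000e-01] 0.06955542270794283 [ 0.8 -0.7 -0.3]
[ 174  159   46   44 1491] [196.4 180.2] [ 0.5554 -0.1791  0.02  ]
[ 302  166   35   40 1075] [319.5 186.3] [ 0.5495 -0.2889  0.02  ]
```

Call:
{"name": "step_arm", "arguments": {"moves": [{"dp": [1, -1, 40], "dr": [0, 0, 0], "fingers": 0.2}, {"dp": [0, 0, 50], "dr": [0, 0, 0], "fingers": 0.2}, {"dp": [0, 0, 40], "dr": [0, 0, 0], "fingers": 0.2}, {"dp": [0, 0, 20], "dr": [0, 0, 0], "fingers": 0.2}, {"dp": [0, 0, 6], "dr": [0, 0, 0], "fingers": 0.2}]}}

```text
time_s: 15.02
tool_pos: [0.5508, -0.2865, -0.0203]
tool_rot: [-179.9, 0.0, 0.1]
force: [0.4, 0.1, 0.1]
grip_width: 0.0699
grasp_force: 0.0
```

Call:
{"name": "step_arm", "arguments": {"moves": [{"dp": [0, 0, 1], "dr": [0, 0, 0], "fingers": 0.2}, {"dp": [0, 0, 0], "dr": [0, 0, 0], "fingers": 0.75}, {"dp": [0, 0, 0], "dr": [0, 0, 0], "fingers": 0.75}, {"dp": [0, 0, 0], "dr": [0, 0, 0], "fingers": 0.75}, {"dp": [0, 0, 0], "dr": [0, 0, 0], "fingers": 0.75}], "squeeze": 25}}

```text
time_s: 15.65
tool_pos: [0.5505, -0.2885, -0.0207]
tool_rot: [180.0, -0.0, -0.0]
force: [-0.9, -0.9, -0.4]
grip_width: 0.0374
grasp_force: 0.0
```

Call:
{"name": "step_arm", "arguments": {"moves": [{"dp": [0, 0, 0], "dr": [0, 0, 0], "fingers": 0.75}, {"dp": [0, 0, 0], "dr": [0, 0, 0], "fingers": 0.75}, {"dp": [0, 0, 0], "dr": [0, 0, 0], "fingers": 0.75}, {"dp": [0, 0, 0], "dr": [0, 0, 0], "fingers": 0.75}, {"dp": [0, 0, 0], "dr": [0, 0, 0], "fingers": 0.75}]}}

```text
time_s: 16.27
tool_pos: [0.5505, -0.2885, -0.0208]
tool_rot: [180.0, -0.0, -0.0]
force: [-1.3, 0.1, 1.8]
grip_width: 0.031
grasp_force: 25.0
```

Call:
{"name": "step_arm", "arguments": {"moves": [{"dp": [0, 0, -30], "dr": [0, 0, 0], "fingers": 0.75}, {"dp": [0, 0, -50], "dr": [0, 0, 0], "fingers": 0.75}, {"dp": [0, 0, -50], "dr": [0, 0, 0], "fingers": 0.75}, {"dp": [0, -20, -10], "dr": [0, 0, 0], "fingers": 0.75}, {"dp": [0, -42, 0], "dr": [0, 0, 0], "fingers": 0.75}]}}

```text
time_s: 16.9
tool_pos: [0.5499, -0.227, 0.1186]
tool_rot: [180.0, 0.0, -0.2]
force: [0.2, 1.3, -2.3]
grip_width: 0.0312
grasp_force: 25.0
```

Call:
{"name": "step_arm", "arguments": {"moves": [{"dp": [-4, -55, 0], "dr": [0, 0, 0], "fingers": 0.75}, {"dp": [-4, -55, 0], "dr": [0, 0, 0], "fingers": 0.75}, {"dp": [-4, -55, 0], "dr": [0, 0, 0], "fingers": 0.75}, {"dp": [-4, -55, 0], "dr": [0, 0, 0], "fingers": 0.75}, {"dp": [-4, -55, 0], "dr": [0, 0, 0], "fingers": 0.75}]}}

```text
time_s: 17.52
tool_pos: [0.5282, 0.0513, 0.1171]
tool_rot: [180.0, 0.2, 0.0]
force: [0.6, 0.5, -2.8]
grip_width: 0.0312
grasp_force: 25.0
```

Call:
{"name": "step_arm", "arguments": {"moves": [{"dp": [-1, -55, 0], "dr": [0, 0, 0], "fingers": 0.75}, {"dp": [0, -45, 0], "dr": [0, 0, 0], "fingers": 0.75}, {"dp": [0, -26, 10], "dr": [0, 0, 0], "fingers": 0.75}, {"dp": [0, 0, 40], "dr": [0, 0, 0], "fingers": 0.75}, {"dp": [0, 0, 30], "dr": [0, 0, 0], "fingers": 0.75}]}}

```text
time_s: 18.15
tool_pos: [0.5265, 0.1755, 0.0358]
tool_rot: [180.0, 0.2, 0.1]
force: [0.1, -0.0, -2.2]
grip_width: 0.031
grasp_force: 25.0
```

Call:
{"name": "step_arm", "arguments": {"moves": [{"dp": [0, 0, 20], "dr": [0, 0, 0], "fingers": 0.75}, {"dp": [0, 0, 5], "dr": [0, 0, 0], "fingers": 0.75}, {"dp": [0, 0, 0], "dr": [0, 0, 0], "fingers": 0.75}, {"dp": [0, 0, 0], "dr": [0, 0, 0], "fingers": 0.75}, {"dp": [0, 0, 0], "dr": [0, 0, 0], "fingers": 0.75}]}}

```text
time_s: 18.77
tool_pos: [0.5303, 0.1748, 0.015]
tool_rot: [-180.0, -0.1, -0.0]
force: [-0.2, 0.3, -3.4]
grip_width: 0.0314
grasp_force: 25.0
```

```bash
python3 - <<'E'
from h import *
o=env.get_obs(); print(o['time_s'],o['tool_pos'],o['tool_rot'],o['grip_width'],o['force'])
m=env.camera_model('wrist'); a=env.read_camera('wrist')
cv2.imwrite('pics/w8.png',cv2.resize(a[60:260,80:440],(720,400))[:,:,::-1])
print(proj(m,[.529,.174,.018]),proj(m,[.529+.024,.174,.018]))
E
```

```text
18.775 [0.53032762 0.17475574 0.01499587] [-1.79995937e+02 -9.95931935e-02 -2.92629367e-02] 0.031363040141480954 [-0.15843713  0.29966461 -3.38218227]
[321.96942341 236.74726136] [321.96942544 196.0932254 ]
```

View pics/w8.png

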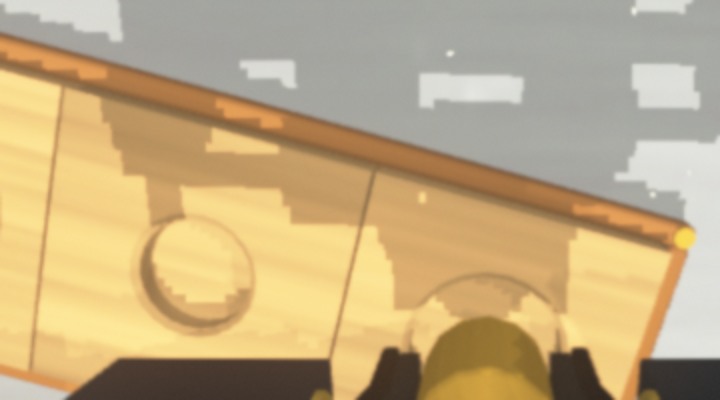

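Aligned (well rim top at crop (488,272), weight centred at 486). Lowering.

Call:
{"name": "step_arm", "arguments": {"moves": [{"dp": [-1, 0, 8], "dr": [0, 0, 0], "fingers": 0.75}, {"dp": [0, 0, 8], "dr": [0, 0, 0], "fingers": 0.75}, {"dp": [0, 0, 6], "dr": [0, 0, 0], "fingers": 0.75}, {"dp": [0, 0, 3], "dr": [0, 0, 0], "fingers": 0.75}, {"dp": [0, 0, 1], "dr": [0, 0, 0], "fingers": 0.75}]}}

```text
time_s: 19.45
tool_pos: [0.5284, 0.1747, -0.0123]
tool_rot: [180.0, 0.0, -0.0]
force: [-0.4, -0.6, -2.6]
grip_width: 0.031
grasp_force: 25.0
```

Call:
{"name": "step_arm", "arguments": {"moves": [{"dp": [0, 0, 1], "dr": [0, 0, 0], "fingers": 0.75}, {"dp": [0, 0, 1], "dr": [0, 0, 0], "fingers": 0.75}, {"dp": [0, 0, 1], "dr": [0, 0, 0], "fingers": 0.75}, {"dp": [0, 0, 0], "dr": [0, 0, 0], "fingers": 0.75}, {"dp": [0, 0, 0], "dr": [0, 0, 0], "fingers": 0.75}]}}

```text
time_s: 20.08
tool_pos: [0.5288, 0.1747, -0.0129]
tool_rot: [179.9, -0.0, -0.0]
force: [-6.1, -1.7, 13.4]
grip_width: 0.0311
grasp_force: 25.0
```

Call:
{"name": "step_arm", "arguments": {"moves": [{"dp": [0, 0, -2], "dr": [0, 0, 0], "fingers": 0.4}, {"dp": [0, 0, 0], "dr": [0, 0, 0], "fingers": 0.4}, {"dp": [0, 0, 0], "dr": [0, 0, 0], "fingers": 0.4}, {"dp": [0, 0, -10], "dr": [0, 0, 0], "fingers": 0.4}, {"dp": [0, 0, -30], "dr": [0, 0, 0], "fingers": 0.4}]}}

```text
time_s: 20.7
tool_pos: [0.5272, 0.1742, 0.0265]
tool_rot: [180.0, 0.2, -0.0]
force: [0.7, 0.7, -0.0]
grip_width: 0.052
grasp_force: 0.0
```

Call:
{"name": "step_arm", "arguments": {"moves": [{"dp": [0, 0, -50], "dr": [0, 0, 0], "fingers": 0.4}, {"dp": [0, 0, -50], "dr": [0, 0, 0], "fingers": 0.4}, {"dp": [-15, 50, -10], "dr": [0, 0, 0], "fingers": 0.4}, {"dp": [-16, 50, 0], "dr": [0, 0, 0], "fingers": 0.4}, {"dp": [-16, 50, 0], "dr": [0, 0, 0], "fingers": 0.4}]}}

```text
time_s: 21.32
tool_pos: [0.4812, 0.0234, 0.1379]
tool_rot: [180.0, -0.1, 0.0]
force: [0.7, -0.4, 0.5]
grip_width: 0.0522
grasp_force: 0.0
```

Call:
{"name": "step_arm", "arguments": {"moves": [{"dp": [-20, 50, 0], "dr": [0, 0, 0], "fingers": 0.3}, {"dp": [-15, 35, 0], "dr": [0, 0, 0], "fingers": 0.3}, {"dp": [-5, 15, 0], "dr": [0, 0, 0], "fingers": 0.3}, {"dp": [0, 0, 0], "dr": [0, 0, 0], "fingers": 0.3}, {"dp": [0, 0, 0], "dr": [0, 0, 0], "fingers": 0.3}]}}

```text
time_s: 21.95
tool_pos: [0.442, -0.0742, 0.1374]
tool_rot: [-180.0, -0.0, 0.1]
force: [0.8, -0.1, 0.5]
grip_width: 0.0611
grasp_force: 0.0
```

```bash
python3 look.py
```

```text
21.95 [ 0.442  -0.0742  0.1374] [-1.7999e+02 -4.0000e-02  8.0000e-02] 0.06109967227506681 [ 0.8 -0.1  0.5]
[   0   19  103  137 2184] [64.6 83.5] [0.5322 0.1458 0.02  ]
[ 416   32   50   50 1817] [440.4  56.7] [ 0.5519 -0.172   0.02  ]
[   0   67   62   43 2264] [28.4 87.9] [0.5294 0.1796 0.02  ]
[ 417  160   51   50 2293] [442.2 183.8] [ 0.4447 -0.1824  0.02  ]
[313 176  21  22 365] [323.5 186.5] [ 0.4419 -0.0761  0.02  ]
```

Call:
{"name": "step_arm", "arguments": {"moves": [{"dp": [0, 1, 40], "dr": [0, 0, 0], "fingers": 0.3}, {"dp": [0, 0, 50], "dr": [0, 0, 0], "fingers": 0.3}, {"dp": [0, 0, 40], "dr": [0, 0, 0], "fingers": 0.3}, {"dp": [0, 0, 20], "dr": [0, 0, 0], "fingers": 0.3}, {"dp": [0, 0, 8], "dr": [0, 0, 0], "fingers": 0.3}]}}

```text
time_s: 22.62
tool_pos: [0.441, -0.0748, -0.0221]
tool_rot: [-179.9, 0.1, 0.1]
force: [1.0, -0.2, 0.0]
grip_width: 0.0611
grasp_force: 0.0
```

Call:
{"name": "step_arm", "arguments": {"moves": [{"dp": [0, 0, 1], "dr": [0, 0, 0], "fingers": 0.3}, {"dp": [0, 0, 0], "dr": [0, 0, 0], "fingers": 0.88}, {"dp": [0, 0, 0], "dr": [0, 0, 0], "fingers": 0.88}, {"dp": [0, 0, 0], "dr": [0, 0, 0], "fingers": 0.88}, {"dp": [0, 0, 0], "dr": [0, 0, 0], "fingers": 0.88}], "squeeze": 15}}

```text
time_s: 23.25
tool_pos: [0.4416, -0.0765, -0.0217]
tool_rot: [180.0, -0.0, -0.0]
force: [-0.3, -0.5, 0.3]
grip_width: 0.0291
grasp_force: 0.0
```

Call:
{"name": "step_arm", "arguments": {"moves": [{"dp": [0, 0, 0], "dr": [0, 0, 0], "fingers": 0.88}, {"dp": [0, 0, 0], "dr": [0, 0, 0], "fingers": 0.88}, {"dp": [0, 0, 0], "dr": [0, 0, 0], "fingers": 0.88}, {"dp": [0, 0, 0], "dr": [0, 0, 0], "fingers": 0.88}, {"dp": [0, 0, 0], "dr": [0, 0, 0], "fingers": 0.88}]}}

```text
time_s: 23.88
tool_pos: [0.4416, -0.0763, -0.0219]
tool_rot: [180.0, -0.0, -0.0]
force: [-0.1, 1.5, 1.7]
grip_width: 0.0193
grasp_force: 15.0
```

Call:
{"name": "step_arm", "arguments": {"moves": [{"dp": [0, 0, -30], "dr": [0, 0, 0], "fingers": 0.88}, {"dp": [0, 0, -50], "dr": [0, 0, 0], "fingers": 0.88}, {"dp": [0, 0, -50], "dr": [0, 0, 0], "fingers": 0.88}, {"dp": [10, -30, -15], "dr": [0, 0, 0], "fingers": 0.88}, {"dp": [20, -50, 0], "dr": [0, 0, 0], "fingers": 0.88}]}}

```text
time_s: 24.5
tool_pos: [0.4728, 0.002, 0.1245]
tool_rot: [179.8, -0.2, -0.3]
force: [0.0, 0.3, -1.0]
grip_width: 0.0191
grasp_force: 15.0
```

Call:
{"name": "step_arm", "arguments": {"moves": [{"dp": [20, -55, 0], "dr": [0, 0, 0], "fingers": 0.88}, {"dp": [20, -55, 0], "dr": [0, 0, 0], "fingers": 0.88}, {"dp": [20, -55, 0], "dr": [0, 0, 0], "fingers": 0.88}, {"dp": [15, -55, 0], "dr": [0, 0, 0], "fingers": 0.88}, {"dp": [5, -32, 0], "dr": [0, 0, 0], "fingers": 0.88}]}}

```text
time_s: 25.12
tool_pos: [0.5512, 0.259, 0.1222]
tool_rot: [-179.9, 0.1, 0.1]
force: [0.5, 0.5, -1.0]
grip_width: 0.0197
grasp_force: 15.0
```

Call:
{"name": "step_arm", "arguments": {"moves": [{"dp": [0, 0, 40], "dr": [0, 0, 0], "fingers": 0.88}, {"dp": [0, 0, 40], "dr": [0, 0, 0], "fingers": 0.88}, {"dp": [0, 0, 28], "dr": [0, 0, 0], "fingers": 0.88}, {"dp": [0, 0, 0], "dr": [0, 0, 0], "fingers": 0.88}, {"dp": [0, 0, 0], "dr": [0, 0, 0], "fingers": 0.88}]}}

```text
time_s: 25.75
tool_pos: [0.5522, 0.2561, 0.016]
tool_rot: [-180.0, -0.1, -0.0]
force: [1.0, 0.1, 0.1]
grip_width: 0.0195
grasp_force: 15.0
```

```bash
python3 - <<'E'
from h import *
o=env.get_obs(); print(o['time_s'],o['tool_pos'],o['tool_rot'],o['grip_width'],o['force'])
m=env.camera_model('wrist'); a=env.read_camera('wrist')
cv2.imwrite('pics/w9.png',cv2.resize(a[100:260,140:500],(720,320))[:,:,::-1])
print(proj(m,[.5515,.2555,.018]),proj(m,[.5515+.018,.2555,.018]))
E
```

```text
25.75 [0.55219311 0.25610827 0.01598704] [-1.79959004e+02 -6.24436336e-02 -1.27221506e-02] 0.019544999444195008 [1.02097323 0.10727771 0.09471335]
[321.64306195 235.05335658] [321.64293954 204.88912056]
```

View pics/w9.png

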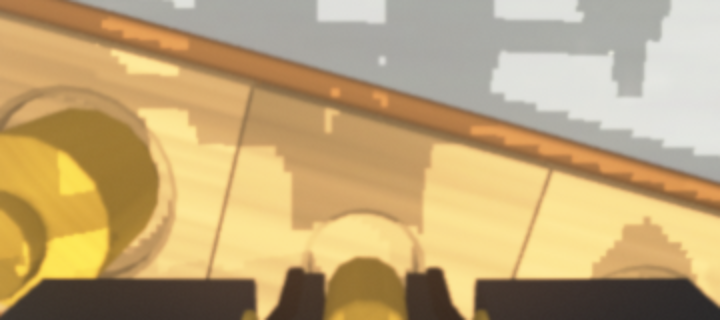

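Aligned (rim at crop (364,210), weight centred at 365; the large weight sits in its well at left). Lowering.

Call:
{"name": "step_arm", "arguments": {"moves": [{"dp": [0, 0, 10], "dr": [0, 0, 0], "fingers": 0.88}, {"dp": [0, 0, 8], "dr": [0, 0, 0], "fingers": 0.88}, {"dp": [0, 0, 6], "dr": [0, 0, 0], "fingers": 0.88}, {"dp": [0, 0, 4], "dr": [0, 0, 0], "fingers": 0.88}, {"dp": [0, 0, 1], "dr": [0, 0, 0], "fingers": 0.88}]}}

```text
time_s: 26.42
tool_pos: [0.5514, 0.2556, -0.0138]
tool_rot: [180.0, 0.0, -0.0]
force: [-2.1, -1.6, 5.9]
grip_width: 0.0192
grasp_force: 15.0
```

Call:
{"name": "step_arm", "arguments": {"moves": [{"dp": [0, 0, 1], "dr": [0, 0, 0], "fingers": 0.88}, {"dp": [0, 0, 1], "dr": [0, 0, 0], "fingers": 0.88}, {"dp": [0, 0, 0], "dr": [0, 0, 0], "fingers": 0.88}, {"dp": [0, 0, 0], "dr": [0, 0, 0], "fingers": 0.88}, {"dp": [0, 0, 0], "dr": [0, 0, 0], "fingers": 0.88}]}}

```text
time_s: 27.05
tool_pos: [0.5516, 0.2556, -0.0139]
tool_rot: [179.9, -0.0, -0.0]
force: [-4.7, -3.2, 13.3]
grip_width: 0.0196
grasp_force: 15.0
```

Down on the floor. Releasing and retreating to look.

Call:
{"name": "step_arm", "arguments": {"moves": [{"dp": [0, 0, -2], "dr": [0, 0, 0], "fingers": 0.55}, {"dp": [0, 0, 0], "dr": [0, 0, 0], "fingers": 0.55}, {"dp": [0, 0, 0], "dr": [0, 0, 0], "fingers": 0.55}, {"dp": [0, 0, -10], "dr": [0, 0, 0], "fingers": 0.55}, {"dp": [0, 0, -30], "dr": [0, 0, 0], "fingers": 0.55}]}}

```text
time_s: 27.68
tool_pos: [0.5503, 0.255, 0.0253]
tool_rot: [179.9, 0.2, -0.0]
force: [0.3, -0.6, 0.1]
grip_width: 0.0392
grasp_force: 0.0
```

Call:
{"name": "step_arm", "arguments": {"moves": [{"dp": [0, 0, -50], "dr": [0, 0, 0], "fingers": 0.55}, {"dp": [0, 0, -50], "dr": [0, 0, 0], "fingers": 0.55}, {"dp": [-30, 0, -10], "dr": [0, 0, 0], "fingers": 0.55}, {"dp": [-30, 0, 0], "dr": [0, 0, 0], "fingers": 0.55}, {"dp": [0, 0, 0], "dr": [0, 0, 0], "fingers": 0.55}]}}

```text
time_s: 28.3
tool_pos: [0.4899, 0.2564, 0.1369]
tool_rot: [179.9, -0.1, 0.1]
force: [-0.0, 0.2, -0.3]
grip_width: 0.0392
grasp_force: 0.0
```

Call:
{"name": "step_arm", "arguments": {"moves": [{"dp": [0, 0, 0], "dr": [0, 0, 0], "fingers": 0.55}, {"dp": [0, 0, 0], "dr": [0, 0, 0], "fingers": 0.55}, {"dp": [0, 0, 0], "dr": [0, 0, 0], "fingers": 0.55}, {"dp": [0, 0, 0], "dr": [0, 0, 0], "fingers": 0.55}, {"dp": [0, 0, 0], "dr": [0, 0, 0], "fingers": 0.55}]}}

```text
time_s: 28.92
tool_pos: [0.4915, 0.2557, 0.1359]
tool_rot: [-180.0, 0.0, -0.0]
force: [0.2, 0.1, -0.7]
grip_width: 0.0393
grasp_force: 0.0
```

```bash
python3 - <<'E'
from h import *
o=env.get_obs(); print(o['time_s'],o['tool_pos'],o['grip_width'],o['force'])
a=env.read_camera('wrist');s=env.read_camera('side');t=env.read_camera('top')
cv2.imwrite('pics/end.png',np.vstack([cv2.resize(a[0:260],(640,260)),np.hstack([cv2.resize(s[120:350,220:400],(250,320)),cv2.resize(t[150:260,340:474],(390,320))])])[:,:,::-1])
E
```

```text
28.925 [0.49153998 0.25572332 0.13587769] 0.039334233965032196 [ 0.21746695  0.08081474 -0.67079295]
```

View pics/end.png

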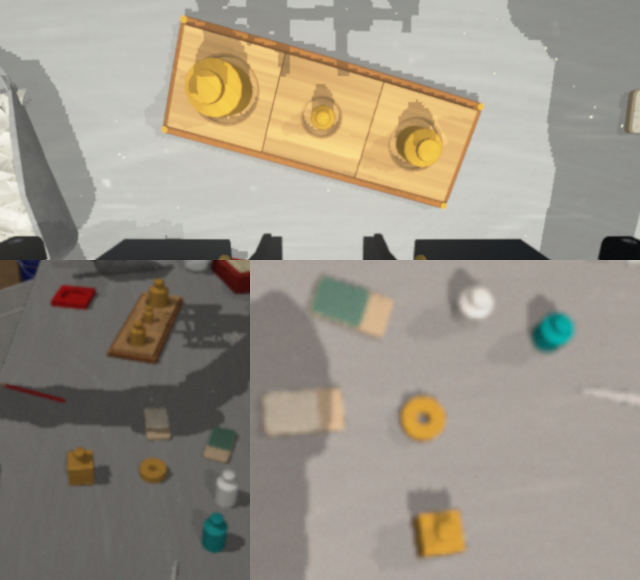

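All three weights stand upright in their own wells (large (215,87), small (322,117), medium (420,146)). The square weight, the disc and the look-alikes are untouched. Handing in.

```bash
python3 -c "
from cell import env; print(env.sign_off())"
```

```text
the job is handed in; nothing more can be done
None
```

The large, medium and small weights stand upright on the floors of their own wells, the other pieces were left alone, and the job was handed in at about 29 s.

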